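# Set out the examination lenses by size

## Task

Set the four round hand-held lenses out on the felt pads of the white lens rest, one centred on each pad and standing flat as it stands now, in order of size, with the smallest next to the blue end block and the largest at the other end. They are glass: put each one down gently rather than dropping it, and leave the eye-drop bottle standing where it is.

Things in the scene. Friction and masses are not known exactly. Their poses are not given: they have to be found in the camera images.
- lens_red: the smallest hand-held lens: a red tube mount with clear glass inside, outer diameter 27 mm, height 20 mm, straight rigid side, tube wall 4 mm, under 0.15 kg; stands loose on the table (z = 0) with its axis upright; origin at the centre of its underside, z up; round, so its yaw means nothing
- lens_black: the second smallest hand-held lens: a black tube mount with clear glass inside, outer diameter 36 mm, height 22 mm, straight rigid side, tube wall 4 mm, under 0.15 kg; stands loose on the table (z = 0) with its axis upright; origin at the centre of its underside, z up; round, so its yaw means nothing
- lens_green: the second largest hand-held lens: a green tube mount with clear glass inside, outer diameter 45 mm, height 24 mm, straight rigid side, tube wall 4 mm, under 0.15 kg; stands loose on the table (z = 0) with its axis upright; origin at the centre of its underside, z up; round, so its yaw means nothing
- lens_yellow: the largest hand-held lens: a yellow tube mount with clear glass inside, outer diameter 54 mm, height 26 mm, straight rigid side, tube wall 4 mm, under 0.15 kg; stands loose on the table (z = 0) with its axis upright; origin at the centre of its underside, z up; round, so its yaw means nothing
- pad1: round grey felt pad, 66 mm across and 2 mm thick, fixed on the white lens rest (a fixed flat tray 370 x 100 x 10 mm, its top 10 mm above the table). pad1 to pad4 stand in that sequence in a straight row at 75 mm spacing along the tray; origin at the centre of the pad's underside (10 mm above the table; its upper face is 12 mm above the table); x runs along the row from pad1 to pad4, y across it, z up. pad1 is one end of the row, the end nearer to the robot
- pad2: round grey felt pad, 66 mm across and 2 mm thick, fixed on the white lens rest (a fixed flat tray 370 x 100 x 10 mm, its top 10 mm above the table). pad1 to pad4 stand in that sequence in a straight row at 75 mm spacing along the tray; origin at the centre of the pad's underside (10 mm above the table; its upper face is 12 mm above the table); x runs along the row from pad1 to pad4, y across it, z up. pad2 is an inner pad
- pad3: round grey felt pad, 66 mm across and 2 mm thick, fixed on the white lens rest (a fixed flat tray 370 x 100 x 10 mm, its top 10 mm above the table). pad1 to pad4 stand in that sequence in a straight row at 75 mm spacing along the tray; origin at the centre of the pad's underside (10 mm above the table; its upper face is 12 mm above the table); x runs along the row from pad1 to pad4, y across it, z up. pad3 is an inner pad
- pad4: round grey felt pad, 66 mm across and 2 mm thick, fixed on the white lens rest (a fixed flat tray 370 x 100 x 10 mm, its top 10 mm above the table). pad1 to pad4 stand in that sequence in a straight row at 75 mm spacing along the tray; origin at the centre of the pad's underside (10 mm above the table; its upper face is 12 mm above the table); x runs along the row from pad1 to pad4, y across it, z up. pad4 is the other end of the row, the end farther from the robot
- blue_stop: blue end block, 15 mm along the row, 80 mm across it, 25 mm high, fixed on the tray 62.5 mm beyond the centre of the pad at one end of the row: next to pad1 in some starts, next to pad4 in others. A white block of the same size stands at the opposite end. Origin at the centre of its underside (10 mm above the table), z up
- drop_bottle: white eye-drop bottle with a blue cap, 30 mm diameter, 55 mm high, standing loose on the table and easily knocked over; a bystander; origin at the centre of its underside, z up
Not all that is in view belongs to the job. Leave any orange or pink look-alike of the lens_green alone. Several things have the shape of the lens_black; the one meant has the colours described above.

How it is judged:
At the end, for the whole second after the job is handed in: each lens stands upright (within 0.12 rad), released and at rest on its own pad, its centre within 12 mm of the pad's centre and its underside on the pad; counted from the blue end block the order is 27, 36, 45, 54 mm diameter (((horizontal distance between blue_stop and pad1 below 0.12 m and horizontal distance between lens_red and pad1 below 0.012 m and z of lens_red in the frame of pad1 between -0.001 and 0.005 m and horizontal distance between lens_black and pad2 below 0.012 m and z of lens_black in the frame of pad2 between -0.001 and 0.005 m and horizontal distance between lens_green and pad3 below 0.012 m and z of lens_green in the frame of pad3 between -0.001 and 0.005 m and horizontal distance between lens_yellow and pad4 below 0.012 m and z of lens_yellow in the frame of pad4 between -0.001 and 0.005 m) or (horizontal distance between blue_stop and pad4 below 0.12 m and horizontal distance between lens_red and pad4 below 0.012 m and z of lens_red in the frame of pad4 between -0.001 and 0.005 m and horizontal distance between lens_black and pad3 below 0.012 m and z of lens_black in the frame of pad3 between -0.001 and 0.005 m and horizontal distance between lens_green and pad2 below 0.012 m and z of lens_green in the frame of pad2 between -0.001 and 0.005 m and horizontal distance between lens_yellow and pad1 below 0.012 m and z of lens_yellow in the frame of pad1 between -0.001 and 0.005 m)) and angle between each of lens_red, lens_black, lens_green, lens_yellow's own z axis and vertical below 0.12 rad and linear speed of each of lens_red, lens_black, lens_green, lens_yellow below 0.02 m/s); the robot touches nothing.
It fails at once if a lens dropped or flung: faster than 0.7 m/s (a fall of about 25 mm) while its underside is less than 40 mm above the table ((linear speed of lens_red above 0.7 m/s and height (world z) of lens_red below 0.04 m) or (linear speed of lens_black above 0.7 m/s and height (world z) of lens_black below 0.04 m) or (linear speed of lens_green above 0.7 m/s and height (world z) of lens_green below 0.04 m) or (linear speed of lens_yellow above 0.7 m/s and height (world z) of lens_yellow below 0.04 m)).
It fails at once if the eye-drop bottle moved more than 20 mm or tipped over (distance of drop_bottle from where it was at the start of the episode above 0.02 m or angle between drop_bottle's own z axis and vertical above 0.4 rad).
It also fails if it takes over 91 s, if anything falls off the work surface, if the arm or the gripper's body presses on something with over 40 N, if the wrist force passes 120 N, or if a joint passes its speed limit or range.

## Robot

A 6-joint arm with a two-finger parallel gripper is mounted at the origin on the work surface. World frame = base frame: x ahead of the robot, y to its left, z up, the work surface at z = 0. Lengths are in m, angles in rad, forces in N, time in s.
With the tool pointing down it reaches from about 0.35 to 0.85 m from the base axis. Payload 8.1 kg.
Tool frame: the origin (TCP) lies at the very end of the fingers, on their centre line; the grasp point (between the pads) lies 19 mm behind it; z points along the fingers, y is the line along which they close (so a half turn about z gives the same grasp; the last joint's range is limited). The gripper opens to 93 mm and grips with 3 to 60 N. Pads are 15 mm wide; open, the fingers measure 128 mm over their backs; the gripper's body (75 mm by 188 mm) begins 65 mm behind the grasp point.
Start: joints at [-1.217, 0.13, 1.488, -0, 1.523, -0.085], TCP at [0.255, -0.543, 0.219] pointing down, gripper open.
Joint ranges: [-2.96, 2.96], [-0.89, 2.26], [0.02, 2.5], [-1.34, 4.48], [0, 2.73], [-2.66, 2.66]. Speed limits (rad/s): [2.39, 2.39, 2.79, 3.14, 3.14, 3.14].

## Interface

Orientations are given as a 3x3 rotation matrix whose columns are the frame's x, y, z axes.
In Python, from station import ctrl gives the robot as it stands. The module is installed in compiled form; this text tells all that it offers.
- The arm moves only by the tool move_arm, never from a script. Its argument "commands" is a list of rows, each a list of 3 entries, a list of its own where there are three numbers: the shift along the tool's x, y, z in cm, then the turn about the tool's z in degrees, then the opening in per cent of the stroke, from 0 (shut) to 100 (fully open). A call has 1 to 5 rows; each row is the pose to reach, as a shift and turn from the pose commanded when the call began, along the tool's axes at that moment; what a row does not reach only later rows make up. A row lasts 1/12 s, in which the tool goes at most 41.7 mm and 7.16 degrees, less where a joint would pass 70% of its speed; a pose out of reach is approached as far as the arm can. A call with a gripper value outside its range is refused whole. The fingers move at their own pace and stop on an object; "grip_force" is the grip in N (left out, the last holds). Time passes only in rows, so rows that repeat a pose let the fingers close. It gives the time, the measured TCP pose, the force, the opening and the grip force at its end, in the units of the state.
- ctrl.get_state(): the state, without advancing time (a new reading comes with each control period).
- ctrl.capture(name): name is "scene" or "top" or "wrist"; returns a dict with "pixels" (400x640x3 uint8, blue, green, red), "fx", "fy", "cx", "cy" (pixels), "world_to_cam" (4x4, takes a point from world to camera coordinates). Camera axes: x right, y down, z forward; pixel columns grow to the right and rows downward; lengths in m; the calibration is good to about 2 mm. A picture is of the moment at which its call begins. There is no depth.
- ctrl.job_done(): hands the job in; it is judged then, once.
The state is a dict: "clock": time; "q": joint angles; "dq": joint speeds; "tau": joint torques, N m; "ee_pos": TCP position; "orientation": TCP orientation; "force": force on the tool from outside, world axes, zero at the start; "torque": the same for the moment, N m; "gripper_width": finger opening in m; "finger_force": force on a finger pad.
Only numpy, scipy, OpenCV 4.12 (cv2) and the standard library are available. Lean on these libraries where they do the work, as an engineer would, in place of code of your own. Each camera call takes 0.05 s, during which the arm holds its last target. There are 200 camera calls.

## Working session

There is one attempt and no reset: what is moved stays moved. The work goes in short steps, Python scripts to look and compute and a tool call to move; the robot and the scene stay as the last step left them, time stands still between calls to the robot, and variables do not carry over. Pictures are saved under pics/ and viewed, at most 14 in all, crops included, and the job is handed in when it is done.

Besides the shell and the picture viewer there is one more tool, called after "Emit:" as a command line: name --argument value ..., lists and objects as JSON in quotes. move_arm: Moves the arm, as the interface text tells. Its arguments: {"type":"object","properties":{"commands":{"type":"array"},"grip_force":{"type":"number"}},"required":["commands"]}

```bash
mkdir -p pics; python3 - <<'E'
from station import ctrl
import cv2,numpy as np
for n in("top","scene"):
    c=ctrl.capture(n); cv2.imwrite(f"pics/{n}0.png",c["pixels"]); print(n,c["fx"],c["cx"],c["cy"],np.round(c["world_to_cam"],3).tolist())
s=ctrl.get_state(); print(s["clock"],s["ee_pos"],s["orientation"],s["gripper_width"])
E
```

```text
top 391.6202964913251 314.21385557508665 197.36013464355926 [[0.004, -1.0, -0.002, -0.05], [-0.997, -0.004, -0.076, 0.551], [0.076, 0.002, -0.997, 0.9], [0.0, 0.0, 0.0, 1.0]]
scene 493.9662778071275 325.57634149022255 198.32336438500317 [[0.68, 0.733, -0.018, -0.313], [0.458, -0.444, -0.77, -0.214], [-0.572, 0.516, -0.638, 1.542], [0.0, 0.0, 0.0, 1.0]]
0.1 [ 0.25476444 -0.54266339  0.21770188] [[ 9.05253967e-01  4.24870481e-01 -5.73466440e-04]
 [ 4.24870848e-01 -9.05252680e-01  1.53231065e-03]
 [ 1.31901532e-04 -1.63077947e-03 -9.99998662e-01]] 0.09255070733098748
```

View pics/top0.png

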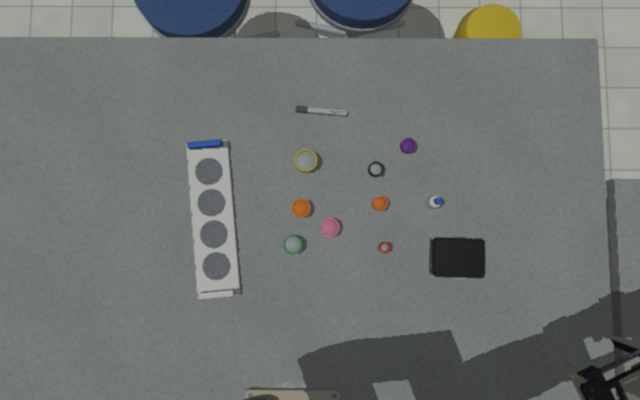

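View pics/scene0.png

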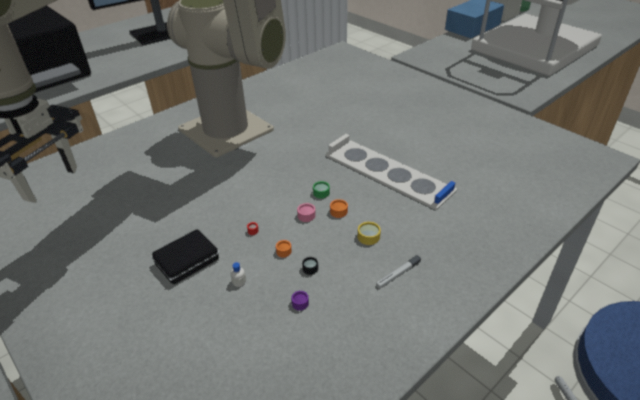

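The blue block is at the far end (204,144), so the order is pad4 red, pad3 black, pad2 green, pad1 yellow.

Candidates in the top view:
- **Red:** the only red ring is at (385,247).
- **Black:** ring with clear glass at (375,169). Look-alikes are purple (408,146) and orange (380,203).
- **Green:** (293,244). Look-alikes are orange (301,208) and pink (330,227).
- **Yellow:** (306,160).
- **Bottle:** (436,202).

```bash
cat > h.py <<'E'
from station import ctrl
import cv2,numpy as np
def ray(c,uv,z):
    R=c["world_to_cam"][:3,:3];t=c["world_to_cam"][:3,3]
    o=-R.T@t; d=R.T@np.array([(uv[0]-c["cx"])/c["fx"],(uv[1]-c["cy"])/c["fy"],1])
    return (o+d*(z-o[2])/d[2])[:2]
def blobs(m,amin=15):
    cs,_=cv2.findContours(m.astype(np.uint8),cv2.RETR_EXTERNAL,cv2.CHAIN_APPROX_NONE)
    out=[]
    for k in cs:
        if len(k)<6: continue
        h=cv2.convexHull(k); M=cv2.moments(h)
        if M["m00"]>amin: out.append((M["m10"]/M["m00"],M["m01"]/M["m00"],M["m00"]))
    return sorted(out,key=lambda b:-b[2])
def masks(p):
    b,g,r=[p[...,i].astype(int) for i in range(3)]
    return dict(red=(r>g+50)&(r>b+50)&(abs(g-b)<30),black=(r<45)&(g<45)&(b<45),
      green=(g>r+25)&(g>b+12),yellow=(r>b+40)&(g>b+30),blue=(b>r+60)&(b>g+30))
def towards(xy,s=None):
    "cm shift in tool x,y from present pose"
    s=s or ctrl.get_state(); R=np.array(s["orientation"])
    d=np.array([xy[0],xy[1],s["ee_pos"][2]])-s["ee_pos"]
    return np.round(R.T@d*100,2)
E
python3 - <<'E'
from h import *
c=ctrl.capture("top");p=c["pixels"]
H=dict(red=.02,black=.022,green=.024,yellow=.026,blue=.035)
roi=np.zeros(p.shape[:2],bool);roi[90:310,170:450]=1
roi[230:285,425:]=0
for k,m in masks(p).items():
    for b in blobs(m&roi)[:5]: print(k,np.round(b,1),np.round(ray(c,b,H[k]*.6),3))
g=p.max(2);m=(g<125)&roi;m[:,:190]=0;m[:,240:]=0;m[:152]=0
for b in blobs(m,200): print("pad",np.round(b,1),np.round(ray(c,b,.012),4))
cv2.imwrite("pics/crop.png",cv2.resize(p[90:310,170:450],None,fx=2.8,fy=2.7,interpolation=cv2.INTER_CUBIC))
E
```

```text
red [384.5 247.   91.5] [ 0.435 -0.213]
green [292.4 244.3 284. ] [0.441 0.003]
yellow [305.9 160.1 399. ] [ 0.64  -0.027]
yellow [300.6 207.6 240.5] [ 0.527 -0.016]
yellow [379.8 202.7 151.5] [ 0.54  -0.203]
blue [203.9 143.5 174.5] [0.678 0.215]
blue [438.  200.5  27.5] [ 0.545 -0.339]
pad [ 216.6  241.  6515. ] [0.4476 0.1817]
pad [215.9 265.6 565.5] [0.3902 0.1821]
pad [213.3 233.7 553. ] [0.4647 0.1899]
pad [210.9 202.2 545. ] [0.5391 0.1974]
pad [208.3 170.9 537.5] [0.6139 0.2056]
```

View pics/crop.png

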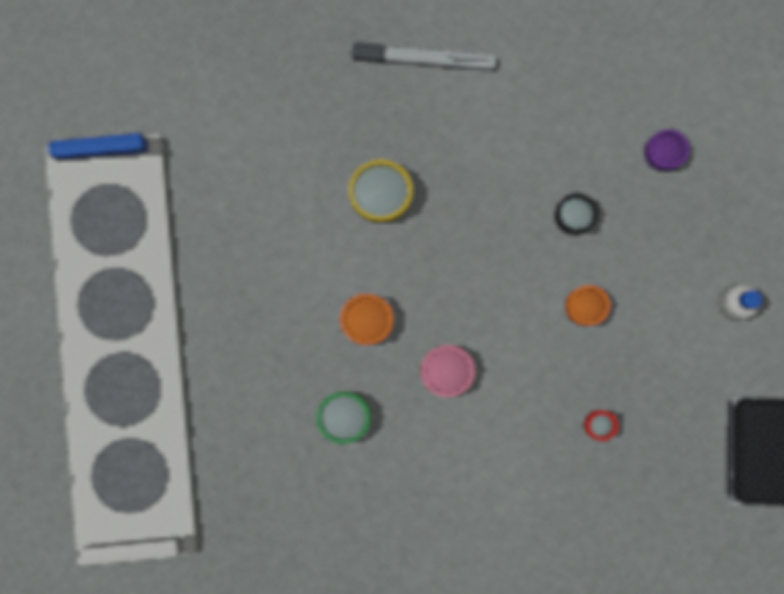

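The crop shows red at (602,425), black with clear glass at (577,214), green at (344,417), yellow at (381,190), the look-alikes and four pads. My choices stand. I'm moving towards red, with the yaw set along the tray.

Emit:
move_arm --commands '[[[16,-12,5],19,60],[[16,-12,5],19,60],[[16,-12,5],19,60],[[16,-12,5],19,60],[[16,-12,5],19,60]]' --grip_force 10

```text
clock: 0.57
ee_pos: [0.3491, -0.3645, 0.1677]
orientation: [[0.994, 0.106, -0.0], [0.106, -0.994, 0.001], [-0.0, -0.001, -1.0]]
force: [-0.2, 0.3, -1.2]
gripper_width: 0.0639
finger_force: 0.0
```

```bash
python3 - <<'E'
from h import *
s=ctrl.get_state();print(s["ee_pos"],np.round(s["orientation"],3).tolist(),towards((.435,-.213)))
E
```

```text
[ 0.34911034 -0.36448906  0.16771988] [[0.994, 0.106, -0.0], [0.106, -0.994, 0.001], [-0.0, -0.001, -1.0]] [ 1.015e+01 -1.415e+01  1.000e-02]
```

Emit:
move_arm --commands '[[[10.1,-14.1,5],0,55],[[10.1,-14.1,5],0,55],[[10.1,-14.1,5],0,55],[[10.1,-14.1,5],0,55],[[10.1,-14.1,5],0,55]]'

```text
clock: 0.98
ee_pos: [0.4348, -0.2107, 0.1166]
orientation: [[0.994, 0.109, -0.001], [0.11, -0.994, 0.003], [-0.001, -0.003, -1.0]]
force: [-0.2, -0.7, -0.8]
gripper_width: 0.051
finger_force: 0.0
```

Emit:
move_arm --commands '[[[0,0,0],0,55],[[0,0,0],0,55]]'

```text
clock: 1.15
ee_pos: [0.434, -0.2149, 0.1183]
orientation: [[0.994, 0.109, -0.001], [0.109, -0.994, 0.0], [-0.001, -0.0, -1.0]]
force: [-0.3, -0.6, -0.3]
gripper_width: 0.0507
finger_force: 0.0
```

```bash
python3 - <<'E'
from h import *
c=ctrl.capture("wrist");p=c["pixels"];cv2.imwrite("pics/w1.png",p)
for b in blobs(masks(p)["red"],100)[:3]: print(np.round(b,1),np.round(ray(c,b,.012),4),towards(ray(c,b,.015)))
print(ctrl.get_state()["ee_pos"])
c=ctrl.capture("top")
for b in blobs(masks(c["pixels"])["red"],30)[:3]: print("top",np.round(b,1))
E
```

```text
[325.9 195.5 887. ] [ 0.4334 -0.2149] [ 0.03 -0.1  -0.  ]
[154.  137.  195.5] [ 0.4666 -0.0722] [ 4.810e+00 -1.378e+01 -1.000e-02]
[ 0.43398747 -0.21589478  0.11874769]
```

View pics/w1.png

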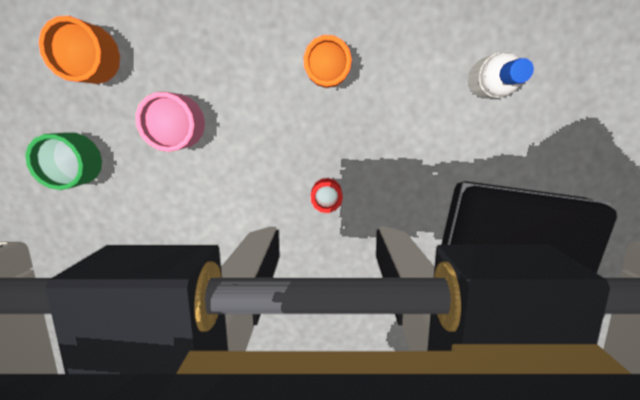

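The wrist view shows the red lens at (326,195), centred between the fingers; the notebook and bottle are clear. I'll descend and grip.

Emit:
move_arm --commands '[[[0,-0.1,4],0,55],[[0,-0.1,8],0,55],[[0,-0.1,10.5],0,55],[[0,-0.1,11.4],0,55],[[0,-0.1,11.4],0,55]]'

```text
clock: 1.67
ee_pos: [0.4322, -0.2149, 0.003]
orientation: [[0.994, 0.105, -0.003], [0.105, -0.994, 0.002], [-0.003, -0.002, -1.0]]
force: [0.6, -0.1, 0.6]
gripper_width: 0.051
finger_force: 0.0
```

Emit:
move_arm --commands '[[[0,0,0],0,15],[[0,0,0],0,15],[[0,0,0],0,15],[[0,0,0],0,15],[[0,0,0],0,15]]' --grip_force 10

```text
clock: 2.08
ee_pos: [0.4351, -0.2153, 0.0061]
orientation: [[0.994, 0.107, 0.002], [0.107, -0.994, -0.001], [0.002, 0.002, -1.0]]
force: [-1.8, 0.2, 5.0]
gripper_width: 0.0257
finger_force: 10.0
```

Emit:
move_arm --commands '[[[0,0,-1],0,15],[[0,0,-3],0,15],[[0,0,-6],0,15],[[0,0,-8],0,15],[[0,0,-8],0,15]]'

```text
clock: 2.5
ee_pos: [0.4371, -0.2163, 0.0905]
orientation: [[0.994, 0.107, 0.007], [0.107, -0.994, -0.004], [0.006, 0.005, -1.0]]
force: [0.7, 0.2, 0.3]
gripper_width: 0.0256
finger_force: 10.0
```

```bash
python3 - <<'E'
from h import *
c=ctrl.capture("wrist");p=c["pixels"];cv2.imwrite("pics/w2.png",p)
s=ctrl.get_state();print(s["ee_pos"],s["gripper_width"],s["finger_force"],towards((.614,.2056)))
E
```

```text
[ 0.43610745 -0.21575821  0.08813732] 0.026080210481973173 9.999634043779224 [ 22.2  -39.99  -0.05]
```

View pics/w2.png

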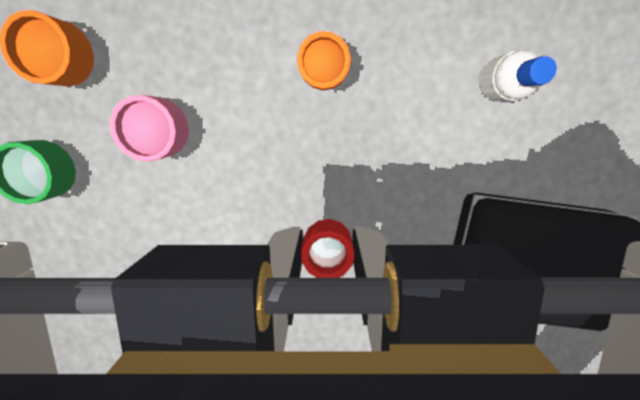

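Red is held upright at (327,250). Checking where it sits relative to the TCP, then carrying it to pad4.

```bash
cat >> h.py <<'E'
def held(col,dz):
    "position of the held lens rim (z = tcp + dz) relative to TCP, tool axes, cm"
    c=ctrl.capture("wrist");s=ctrl.get_state();z=s["ee_pos"][2]+dz
    for b in blobs(masks(c["pixels"])[col],1500)[:2]: print(col,np.round(b),towards(ray(c,b,z),s))
    p=np.r_[s["ee_pos"],1];q=c["world_to_cam"]@p;print("tcp px",c["fx"]*q[0]/q[2]+c["cx"],c["fy"]*q[1]/q[2]+c["cy"])
E
python3 -c "
from h import *
held('red',.008)"
```

```text
red [ 327.  249. 2508.] [0.02 0.19 0.  ]
tcp px 323.7056807040808 243.875615399424
```

Emit:
move_arm --commands '[[[5,-10,-2],0,15],[[10,-20,-2],0,15],[[10,-20,-2],0,15],[[10,-20,-2],0,15],[[10,-20,-2],0,15]]'

```text
clock: 3.02
ee_pos: [0.5054, -0.0183, 0.1021]
orientation: [[0.994, 0.106, -0.002], [0.106, -0.994, 0.0], [-0.002, -0.001, -1.0]]
force: [0.1, -0.1, -0.1]
gripper_width: 0.0258
finger_force: 10.0
```

Emit:
move_arm --commands '[[[12,-20,0],0,15],[[12,-20,0],0,15],[[12,-20,0],0,15],[[12,-20,0],0,15],[[12,-20,0],0,15]]'

```text
clock: 3.43
ee_pos: [0.5929, 0.1708, 0.1014]
orientation: [[0.994, 0.107, -0.003], [0.107, -0.994, -0.001], [-0.003, 0.0, -1.0]]
force: [0.7, -0.5, -0.0]
gripper_width: 0.0259
finger_force: 10.0
```

Emit:
move_arm --commands '[[[0,0,0],0,15],[[0,0,0],0,15],[[0,0,0],0,15]]'

```text
clock: 3.68
ee_pos: [0.5924, 0.1684, 0.1016]
orientation: [[0.994, 0.108, -0.003], [0.108, -0.994, -0.001], [-0.003, 0.001, -1.0]]
force: [0.0, -0.5, -0.5]
gripper_width: 0.0263
finger_force: 10.0
```

```bash
python3 - <<'E'
from h import *
held('red',.008)
s=ctrl.get_state();print(s["ee_pos"],s["gripper_width"],np.round(s["orientation"],3).tolist(),towards((.614,.2056)))
c=ctrl.capture("wrist");p=c["pixels"];cv2.imwrite("pics/w3.png",p)
g=p.max(2);print([(np.round(b),np.round(ray(c,b,.012),4)) for b in blobs((g<135)&(g>60),2000)])
E
```

```text
red [ 327.  249. 2488.] [ 0.01  0.03 -0.  ]
tcp px 326.63981751212896 243.48461521087302
[0.59265368 0.16775279 0.10214538] 0.026280094276879155 [[0.994, 0.107, -0.002], [0.107, -0.994, -0.001], [-0.003, 0.001, -1.0]] [ 2.53 -3.54 -0.01]
[(array([   342.,    252., 149736.]), array([0.5492, 0.1495])), (array([ 590.,  299., 2088.]), array([ 0.5288, -0.0672]))]
```

View pics/w3.png

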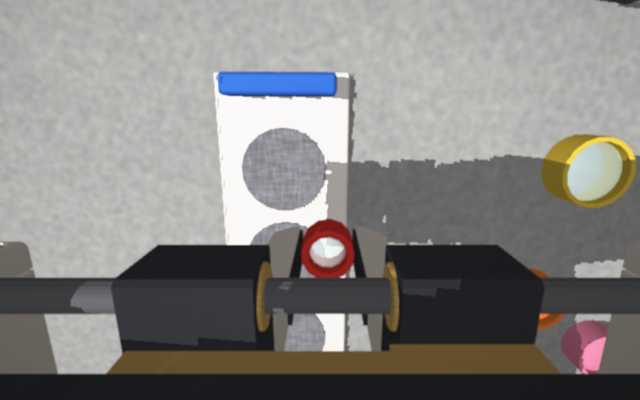

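Lens is centred on the TCP. Pad4 is at (284,169) and the blue block at (277,84).

```bash
python3 - <<'E'
from h import *
c=ctrl.capture("wrist");b=(284.5,168.8);x=ray(c,b,.012);print(x,towards(x),ctrl.get_state()["ee_pos"])
E
```

```text
[0.614119   0.20188491] [ 2.44 -3.22 -0.  ] [0.59320055 0.1672982  0.10309632]
```

Emit:
move_arm --commands '[[[2.5,-3.4,0],0,15],[[2.5,-3.4,0],0,15],[[2.5,-3.4,3],0,15],[[2.5,-3.4,6],0,15],[[2.5,-3.4,7.5],0,15]]'

```text
clock: 4.25
ee_pos: [0.6133, 0.2038, 0.0254]
orientation: [[0.994, 0.106, -0.003], [0.106, -0.994, -0.001], [-0.003, 0.001, -1.0]]
force: [-1.2, -0.3, -1.4]
gripper_width: 0.0258
finger_force: 10.0
```

Emit:
move_arm --commands '[[[0,0,0.4],0,15],[[0,0,0.8],0,15],[[0,0,1.1],0,15],[[0,0,1.2],0,15],[[0,0,1.2],0,15]]'

```text
clock: 4.67
ee_pos: [0.6163, 0.2054, 0.0183]
orientation: [[0.994, 0.107, 0.003], [0.107, -0.994, 0.001], [0.003, -0.0, -1.0]]
force: [0.1, 0.5, -0.5]
gripper_width: 0.0261
finger_force: 10.0
```

Emit:
move_arm --commands '[[[0,0,0.1],0,15],[[0,0,0.1],0,15],[[0,0,0.1],0,40],[[0,0,0.1],0,50],[[0,0,0.1],0,55]]'

```text
clock: 5.08
ee_pos: [0.6154, 0.2054, 0.016]
orientation: [[0.994, 0.107, 0.001], [0.107, -0.994, 0.0], [0.001, -0.0, -1.0]]
force: [0.5, 0.2, -0.4]
gripper_width: 0.0414
finger_force: 0.0
```

Emit:
move_arm --commands '[[[0,0,0],0,55],[[0,0,-2],0,55],[[0,0,-5],0,55],[[0,0,-8],0,55],[[0,0,-10],0,55]]'

```text
clock: 5.5
ee_pos: [0.6159, 0.2056, 0.1185]
orientation: [[0.994, 0.107, 0.002], [0.107, -0.994, 0.001], [0.002, -0.0, -1.0]]
force: [0.9, 0.1, 0.2]
gripper_width: 0.0512
finger_force: 0.0
```

```bash
python3 - <<'E'
from h import *
c=ctrl.capture("wrist");p=c["pixels"];cv2.imwrite("pics/w4.png",p)
for b in blobs(masks(p)["red"],100)[:3]: print(np.round(b,1),np.round(ray(c,b,.024),4))
c=ctrl.capture("top");p=c["pixels"]
m=p.max(2)<60;m[:150]=0;m[185:]=0;m[:,:355]=0;m[:,395:]=0
for b in blobs(m,20):x=ray(c,b,.013); print("black",np.round(b),x,towards(x),ctrl.get_state()["ee_pos"])
E
```

```text
[327.3 199.9 952.5] [0.6151 0.2043]
```

View pics/w4.png

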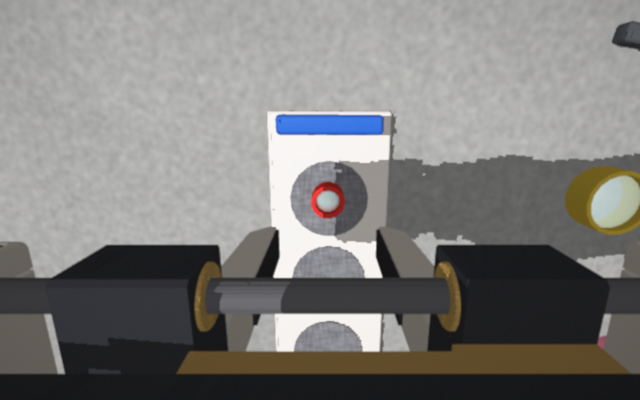

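Red at (327,200) is centred on pad4 (329,198). Next is black; I'll get its rough position from the first picture.

```bash
python3 - <<'E'
from h import *
c=ctrl.capture("top")
x=ray(c,(375.7,169),.015);print(x,towards(x))
E
```

```text
[ 0.61975024 -0.19371435] [-3.98 39.75 -0.05]
```

Emit:
move_arm --commands '[[[-2,20,0],0,65],[[-2,20,0],0,65],[[-2,20,0],0,65],[[-2,20,0],0,65],[[-2,20,0],0,65]]'

```text
clock: 6.07
ee_pos: [0.615, 0.0018, 0.1133]
orientation: [[0.994, 0.107, -0.003], [0.107, -0.994, -0.0], [-0.003, -0.0, -1.0]]
force: [0.2, 0.2, -0.9]
gripper_width: 0.0606
finger_force: 0.0
```

Emit:
move_arm --commands '[[[-2,19.7,0],0,65],[[-2,19.7,0],0,65],[[-2,19.7,0],0,65],[[-2,19.7,0],0,65],[[-2,19.7,0],0,65]]'

```text
clock: 6.48
ee_pos: [0.6161, -0.1967, 0.1133]
orientation: [[0.994, 0.106, -0.003], [0.106, -0.994, 0.0], [-0.003, -0.001, -1.0]]
force: [-0.1, 0.5, -0.8]
gripper_width: 0.0603
finger_force: 0.0
```

Emit:
move_arm --commands '[[[0,0,0],0,65],[[0,0,0],0,65],[[0,0,0],0,65]]'

```text
clock: 6.73
ee_pos: [0.6168, -0.193, 0.1137]
orientation: [[0.994, 0.106, -0.002], [0.106, -0.994, 0.002], [-0.002, -0.002, -1.0]]
force: [0.9, 0.9, -0.3]
gripper_width: 0.0608
finger_force: 0.0
```

```bash
python3 - <<'E'
from h import *
c=ctrl.capture("wrist");p=c["pixels"];cv2.imwrite("pics/w5.png",p)
m=p.max(2)<75;m[236:]=0
s=ctrl.get_state();print(s["ee_pos"])
for b in blobs(m,300)[:4]: print(np.round(b,1),np.round(ray(c,b,.016),4),towards(ray(c,b,.016),s))
E
```

```text
[ 0.61705671 -0.19240961  0.11405776]
[ 330.   194.3 1547.5] [ 0.6196 -0.1959] [ 0.21  0.38 -0.  ]
```

View pics/w5.png

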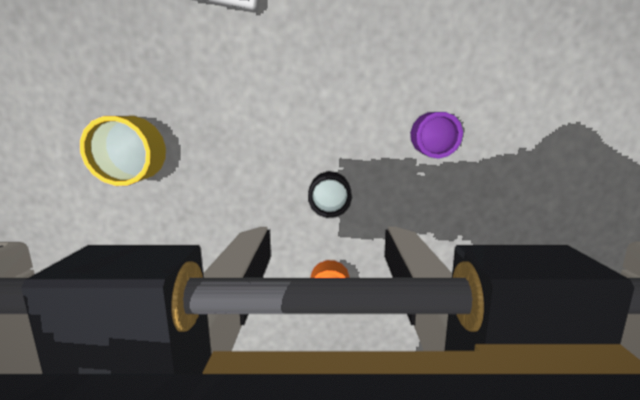

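Black ring with clear glass at (330,194); the orange one behind is at (330,270). Descending.

Emit:
move_arm --commands '[[[0.2,0.3,4],0,65],[[0.2,0.3,8],0,65],[[0.2,0.3,10],0,65],[[0.2,0.3,11],0,65],[[0.2,0.3,11],0,65]]'

```text
clock: 7.2
ee_pos: [0.6186, -0.1941, 0.003]
orientation: [[0.994, 0.109, -0.004], [0.109, -0.994, 0.002], [-0.004, -0.002, -1.0]]
force: [-0.6, -0.1, -0.5]
gripper_width: 0.0607
finger_force: 0.0
```

Emit:
move_arm --commands '[[[0,0,0],0,22],[[0,0,0],0,22],[[0,0,0],0,22],[[0,0,0],0,22],[[0,0,0],0,22]]'

```text
clock: 7.62
ee_pos: [0.6209, -0.1966, 0.0067]
orientation: [[0.994, 0.107, 0.002], [0.107, -0.994, -0.001], [0.002, 0.001, -1.0]]
force: [-0.7, 1.3, 3.5]
gripper_width: 0.0346
finger_force: 9.9
```

Emit:
move_arm --commands '[[[0,0,-1],0,22],[[0,0,-4],0,22],[[0,0,-8],0,22],[[0,0,-10],0,22],[[0,0,-10],0,22]]'

```text
clock: 8.03
ee_pos: [0.624, -0.1982, 0.1138]
orientation: [[0.994, 0.107, 0.01], [0.107, -0.994, -0.004], [0.01, 0.005, -1.0]]
force: [-0.4, 0.0, 1.1]
gripper_width: 0.035
finger_force: 9.9
```

```bash
python3 - <<'E'
from h import *
s=ctrl.get_state();print(s["ee_pos"],s["gripper_width"],s["finger_force"],towards((.540,.1965)))
E
```

```text
[ 0.62402245 -0.19822444  0.11378518] 0.034994176720331914 9.918591475579888 [ -4.14 -40.14  -0.25]
```

Emit:
move_arm --commands '[[[-2,-10,0],0,22],[[-2,-20,0],0,22],[[-2,-20,0],0,22],[[-2,-20,0],0,22],[[-2,-20,0],0,22]]'

```text
clock: 8.45
ee_pos: [0.5776, 0.0025, 0.1055]
orientation: [[0.994, 0.107, -0.001], [0.107, -0.994, 0.001], [-0.0, -0.001, -1.0]]
force: [0.5, 0.6, -0.1]
gripper_width: 0.0349
finger_force: 9.9
```

Emit:
move_arm --commands '[[[-2,-20,0],0,22],[[-2,-20,0],0,22],[[-2,-20,0],0,22],[[-2,-20,0],0,22],[[-2,-20,0],0,22]]'

```text
clock: 8.87
ee_pos: [0.5362, 0.1994, 0.1057]
orientation: [[0.994, 0.108, -0.0], [0.108, -0.994, 0.0], [-0.0, -0.0, -1.0]]
force: [0.0, 0.2, -0.4]
gripper_width: 0.0347
finger_force: 9.9
```

Emit:
move_arm --commands '[[[0,0,0],0,22],[[0,0,0],0,22],[[0,0,0],0,22]]'

```text
clock: 9.12
ee_pos: [0.5374, 0.1966, 0.1055]
orientation: [[0.994, 0.108, -0.0], [0.108, -0.994, -0.001], [-0.0, 0.001, -1.0]]
force: [0.2, -0.3, 0.4]
gripper_width: 0.035
finger_force: 9.9
```

```bash
python3 - <<'E'
from h import *
c=ctrl.capture("wrist");p=c["pixels"]
s=ctrl.get_state();print(s["ee_pos"],s["gripper_width"],towards((.540,.1965)))
m=p.max(2)<75;m[:215]=0;m[290:]=0;m[:,:295]=0;m[:,360:]=0
for b in blobs(m,800): print("held",np.round(b,1),towards(ray(c,b,s["ee_pos"][2]+.008),s))
cv2.imwrite("pics/w6.png",p)
E
```

```text
[0.53760229 0.19590034 0.10541661] 0.03494158600456897 [ 0.24 -0.03 -0.  ]
held [ 327.3  253.7 4488.5] [-0.25  0.04  0.  ]
```

View pics/w6.png

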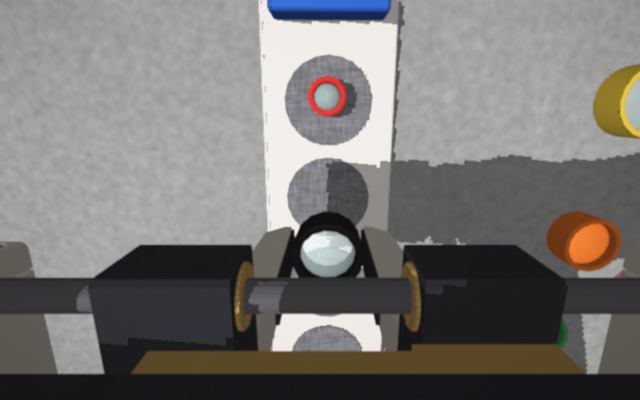

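Black is held at (327,254). Pad3 is directly under it, visible at (328,196). Lowering.

Emit:
move_arm --commands '[[[0.3,0,3],0,22],[[0.3,0,6],0,22],[[0.3,0,7.5],0,22],[[0.3,0,8.2],0,22],[[0.3,0,8.5],0,22]]'

```text
clock: 9.58
ee_pos: [0.5397, 0.1955, 0.0189]
orientation: [[0.994, 0.105, -0.003], [0.105, -0.994, -0.001], [-0.003, 0.001, -1.0]]
force: [-0.2, -1.8, -0.0]
gripper_width: 0.0349
finger_force: 9.9
```

Emit:
move_arm --commands '[[[0,0,0.2],0,22],[[0,0,0.3],0,22],[[0,0,0.3],0,22],[[0,0,0.3],0,45],[[0,0,0.3],0,60]]'

```text
clock: 10.0
ee_pos: [0.5413, 0.1975, 0.0186]
orientation: [[0.994, 0.107, 0.002], [0.107, -0.994, 0.0], [0.002, -0.0, -1.0]]
force: [-0.3, 0.1, 0.6]
gripper_width: 0.0439
finger_force: 0.0
```

Emit:
move_arm --commands '[[[0,0,0],0,65],[[0,0,0],0,65],[[0,0,-3],0,65],[[0,0,-6],0,65],[[0,0,-10],0,65]]'

```text
clock: 10.42
ee_pos: [0.5382, 0.1967, 0.1159]
orientation: [[0.994, 0.107, -0.005], [0.107, -0.994, -0.001], [-0.005, 0.001, -1.0]]
force: [0.9, -0.3, 0.3]
gripper_width: 0.0607
finger_force: 0.0
```

```bash
python3 - <<'E'
from h import *
c=ctrl.capture("wrist");p=c["pixels"];cv2.imwrite("pics/w7.png",p)
m=p.max(2)<75;m[236:]=0
s=ctrl.get_state();print(s["ee_pos"],towards((.64,-.027)),towards((.441,.003)))
for b in blobs(m,300)[:4]: print(np.round(b,1),np.round(ray(c,b,.028),4),towards(ray(c,b,.028),s))
for k in("green","yellow"):
    for b in blobs(masks(p)[k],1000)[:2]: print(k,np.round(b,1),np.round(ray(c,b,.016),4))
E
```

```text
[0.54394824 0.19831497 0.12725457] [ 7.13 23.43  0.03] [-12.33  18.31  -0.14]
[ 332.6  196.4 2301. ] [0.5418 0.1917] [-0.28  0.63 -0.  ]
yellow [  423.7   359.7 10051.5] [0.3902 0.0882]
yellow [ 614.7  103.  3329. ] [ 0.6355 -0.0159]
```

View pics/w7.png

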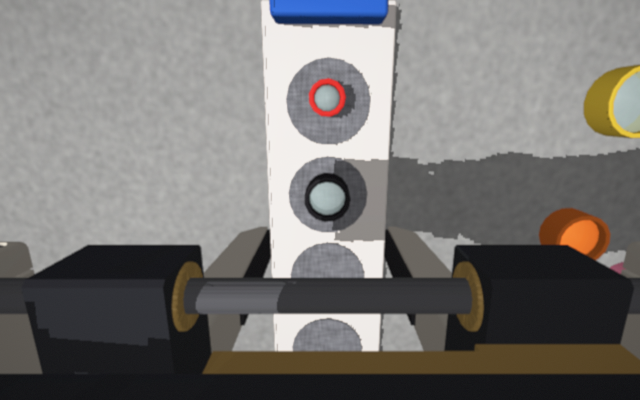

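Black at (328,196) is centred on pad3. Next is green.

Emit:
move_arm --commands '[[[-12.2,18.2,0],0,75],[[-12.2,18.2,0],0,75],[[-12.2,18.2,0],0,75],[[-12.2,18.2,0],0,75],[[-12.2,18.2,0],0,75]]'

```text
clock: 10.88
ee_pos: [0.4427, 0.0116, 0.1175]
orientation: [[0.994, 0.108, 0.001], [0.108, -0.994, -0.0], [0.001, 0.0, -1.0]]
force: [0.3, -1.3, 0.7]
gripper_width: 0.0695
finger_force: 0.0
```

```bash
python3 - <<'E'
from h import *
s=ctrl.get_state();print(s["ee_pos"],towards((.441,.003)))
E
```

```text
[0.4426895  0.01163743 0.11754107] [-0.26  0.84  0.  ]
```

Emit:
move_arm --commands '[[[-0.2,0.8,0],0,75],[[-0.2,0.8,0],0,75],[[-0.2,0.8,0],0,75],[[-0.2,0.8,0],0,75]]'

```text
clock: 11.22
ee_pos: [0.4433, 0.0054, 0.1178]
orientation: [[0.994, 0.107, 0.001], [0.107, -0.994, 0.0], [0.001, -0.0, -1.0]]
force: [-0.4, 1.0, 0.1]
gripper_width: 0.0696
finger_force: 0.0
```

```bash
python3 - <<'E'
from h import *
c=ctrl.capture("wrist");p=c["pixels"];cv2.imwrite("pics/w8.png",p)
s=ctrl.get_state();print(s["ee_pos"])
for b in blobs(masks(p)["green"],500)[:2]: print(np.round(b,1),np.round(ray(c,b,.018),4),towards(ray(c,b,.018),s))
E
```

```text
[0.44321442 0.00562842 0.11773585]
[ 331.   200.9 2418. ] [0.4404 0.0008] [-0.33  0.45 -0.  ]
```

View pics/w8.png

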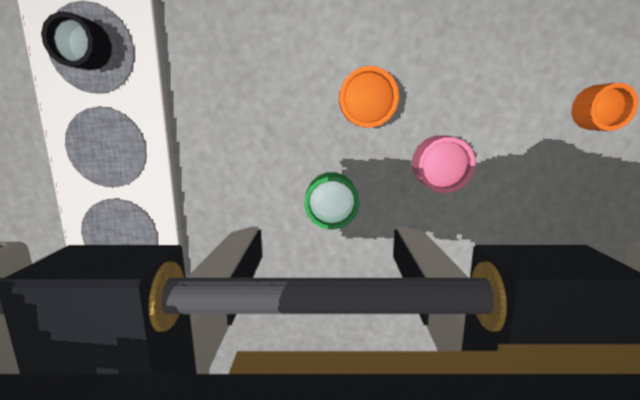

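Green with clear glass at (331,201); pink (445,164) is clear of the fingers. Descending.

Emit:
move_arm --commands '[[[-0.3,0.4,4],0,75],[[-0.3,0.4,8],0,75],[[-0.3,0.4,10],0,75],[[-0.3,0.4,11.2],0,75],[[-0.3,0.4,11.2],0,75]]'

```text
clock: 11.68
ee_pos: [0.4373, 0.0019, 0.002]
orientation: [[0.994, 0.109, -0.006], [0.109, -0.994, 0.001], [-0.006, -0.002, -1.0]]
force: [-0.0, -0.4, -0.4]
gripper_width: 0.0695
finger_force: 0.0
```

Emit:
move_arm --commands '[[[0,0,0],0,32],[[0,0,0],0,32],[[0,0,0],0,32],[[0,0,0],0,32],[[0,0,0],0,32]]'

```text
clock: 12.1
ee_pos: [0.4412, 0.0003, 0.0068]
orientation: [[0.994, 0.107, 0.003], [0.107, -0.994, -0.0], [0.003, 0.0, -1.0]]
force: [-0.3, 1.7, 4.6]
gripper_width: 0.0448
finger_force: 10.0
```

Emit:
move_arm --commands '[[[0,0,-1],0,32],[[0,0,-4],0,32],[[0,0,-8],0,32],[[0,0,-10],0,32],[[0,0,-10],0,32]]'

```text
clock: 12.52
ee_pos: [0.4439, -0.0002, 0.1122]
orientation: [[0.994, 0.107, 0.01], [0.107, -0.994, -0.001], [0.01, 0.002, -1.0]]
force: [0.3, 0.6, -0.2]
gripper_width: 0.045
finger_force: 10.0
```

```bash
python3 - <<'E'
from h import *
s=ctrl.get_state();print(s["ee_pos"],s["gripper_width"],s["finger_force"],towards((.4655,.189)))
E
```

```text
[ 4.43852903e-01 -2.23840221e-04  1.12166871e-01] 0.04499365904742782 9.99984077643603 [  4.17 -18.58  -0.  ]
```

Emit:
move_arm --commands '[[[2,-9,0],0,32],[[4.4,-18.5,0],0,32],[[4.4,-18.5,0],0,32],[[4.4,-18.5,0],0,32],[[4.4,-18.5,0],0,32]]'

```text
clock: 12.93
ee_pos: [0.4636, 0.1924, 0.1057]
orientation: [[0.994, 0.108, 0.0], [0.108, -0.994, 0.001], [0.0, -0.001, -1.0]]
force: [0.6, -1.4, -0.4]
gripper_width: 0.0451
finger_force: 10.0
```

Emit:
move_arm --commands '[[[0,0,0],0,32],[[0,0,0],0,32],[[0,0,0],0,32],[[0,0,0],0,32]]'

```text
clock: 13.27
ee_pos: [0.4636, 0.1878, 0.1053]
orientation: [[0.994, 0.106, -0.001], [0.106, -0.994, -0.001], [-0.001, 0.0, -1.0]]
force: [0.0, -0.8, -0.9]
gripper_width: 0.0446
finger_force: 10.0
```

```bash
python3 - <<'E'
from h import *
s=ctrl.get_state();print(s["ee_pos"],s["gripper_width"],towards((.4655,.189)))
held("green",.01)
E
```

```text
[0.46361382 0.18784212 0.10525129] 0.04460511366753996 [ 0.2 -0.1 -0. ]
green [ 327.  244. 5544.] [ 0.34  0.1  -0.  ]
tcp px 325.5042594597639 243.17073621005716
```

Emit:
move_arm --commands '[[[0.1,-0.1,3],0,32],[[0.1,-0.1,6],0,32],[[0.1,-0.1,7.5],0,32],[[0.1,-0.1,8.2],0,32],[[0.1,-0.1,8.5],0,32]]'

```text
clock: 13.73
ee_pos: [0.4638, 0.1888, 0.0192]
orientation: [[0.994, 0.105, -0.002], [0.105, -0.994, -0.001], [-0.002, 0.001, -1.0]]
force: [-0.0, 0.3, 0.3]
gripper_width: 0.0449
finger_force: 10.0
```

Emit:
move_arm --commands '[[[0,0,0.2],0,32],[[0,0,0.3],0,32],[[0,0,0.3],0,32],[[0,0,0.3],0,55],[[0,0,0.3],0,70]]'

```text
clock: 14.15
ee_pos: [0.4656, 0.1903, 0.0185]
orientation: [[0.994, 0.107, 0.002], [0.107, -0.994, 0.001], [0.002, -0.0, -1.0]]
force: [0.4, 0.1, -0.3]
gripper_width: 0.0539
finger_force: 0.0
```

Emit:
move_arm --commands '[[[0,0,0],0,75],[[0,0,0],0,75],[[0,0,-3],0,75],[[0,0,-6],0,75],[[0,0,-10],0,75]]'

```text
clock: 14.57
ee_pos: [0.4626, 0.1895, 0.1162]
orientation: [[0.994, 0.107, -0.005], [0.107, -0.994, -0.001], [-0.005, 0.001, -1.0]]
force: [0.7, -0.5, 0.9]
gripper_width: 0.0696
finger_force: 0.0
```

```bash
python3 - <<'E'
from h import *
c=ctrl.capture("wrist");p=c["pixels"];cv2.imwrite("pics/w9.png",p)
s=ctrl.get_state();print(s["ee_pos"],towards((.64,-.027)))
for b in blobs(masks(p)["green"],500)[:2]: print(np.round(b,1),np.round(ray(c,b,.03),4))
E
```

```text
[0.46820058 0.19118802 0.12675846] [14.74 23.54  0.09]
[ 326.5  197.6 2728. ] [0.4652 0.1891]
```

View pics/w9.png

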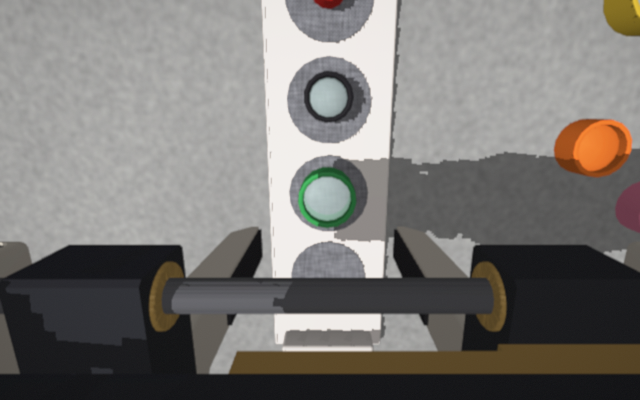

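Green at (327,198) is centred on pad2 (329,194). Next is yellow.

Emit:
move_arm --commands '[[[9,14,0],0,87],[[9,14,0],0,87],[[9,14,0],0,87],[[9,14,0],0,87],[[9,14,0],0,87]]'

```text
clock: 15.03
ee_pos: [0.573, 0.0548, 0.1177]
orientation: [[0.995, 0.103, 0.003], [0.103, -0.995, -0.002], [0.003, 0.003, -1.0]]
force: [0.3, -0.0, -0.5]
gripper_width: 0.0805
finger_force: 0.0
```

Emit:
move_arm --commands '[[[5.9,9.5,0],0,87],[[5.9,9.5,0],0,87],[[5.9,9.5,0],0,87],[[5.9,9.5,0],0,87],[[5.9,9.5,0],0,87]]'

```text
clock: 15.45
ee_pos: [0.6386, -0.0291, 0.117]
orientation: [[0.995, 0.105, -0.0], [0.105, -0.995, 0.0], [-0.0, -0.0, -1.0]]
force: [-1.0, -0.1, 0.1]
gripper_width: 0.0812
finger_force: 0.0
```

Emit:
move_arm --commands '[[[0,0,0],0,87],[[0,0,0],0,87],[[0,0,0],0,87]]'

```text
clock: 15.7
ee_pos: [0.6376, -0.0264, 0.1175]
orientation: [[0.994, 0.108, -0.0], [0.108, -0.994, 0.0], [-0.0, -0.0, -1.0]]
force: [0.1, -0.6, -0.5]
gripper_width: 0.0809
finger_force: 0.0
```

```bash
python3 - <<'E'
from h import *
c=ctrl.capture("wrist");p=c["pixels"];cv2.imwrite("pics/w10.png",p)
s=ctrl.get_state();print(s["ee_pos"])
m=masks(p)["yellow"];m[240:]=0
for b in blobs(m,500)[:3]: print(np.round(b,1),np.round(ray(c,b,.02),4),towards(ray(c,b,.02),s))
E
```

```text
[ 0.63767991 -0.02649898  0.11767188]
[ 329.4  196.8 3599. ] [ 0.6385 -0.0292] [ 0.05  0.28 -0.  ]
```

View pics/w10.png

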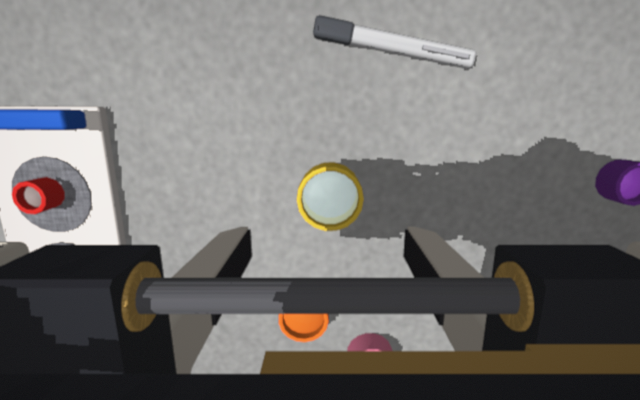

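Yellow at (329,197) is between the fingers with nothing near. Descending.

Emit:
move_arm --commands '[[[0,0.3,4],0,87],[[0,0.3,8],0,87],[[0,0.3,10],0,87],[[0,0.3,11.2],0,87],[[0,0.3,11.2],0,87]]'

```text
clock: 16.17
ee_pos: [0.6364, -0.0297, 0.0029]
orientation: [[0.994, 0.108, -0.004], [0.108, -0.994, 0.001], [-0.004, -0.001, -1.0]]
force: [1.0, -0.5, 1.2]
gripper_width: 0.0808
finger_force: 0.0
```

Emit:
move_arm --commands '[[[0,0,0],0,42],[[0,0,0],0,42],[[0,0,0],0,42],[[0,0,0],0,42],[[0,0,0],0,42]]'

```text
clock: 16.58
ee_pos: [0.6396, -0.0307, 0.0071]
orientation: [[0.994, 0.107, 0.003], [0.107, -0.994, -0.0], [0.002, 0.0, -1.0]]
force: [-0.6, 1.0, 5.7]
gripper_width: 0.0545
finger_force: 10.0
```

Emit:
move_arm --commands '[[[0,0,-1],0,42],[[0,0,-4],0,42],[[0,0,-8],0,42],[[0,0,-10],0,42],[[0,0,-10],0,42]]'

```text
clock: 17.0
ee_pos: [0.6426, -0.0312, 0.1136]
orientation: [[0.994, 0.107, 0.011], [0.107, -0.994, -0.001], [0.011, 0.003, -1.0]]
force: [0.5, 0.4, 0.6]
gripper_width: 0.0546
finger_force: 10.0
```

```bash
python3 - <<'E'
from h import *
s=ctrl.get_state();print(s["ee_pos"],s["gripper_width"],s["finger_force"],towards((.391,.181)))
E
```

```text
[ 0.64263153 -0.03121084  0.11364109] 0.05459914644315436 9.999903270509094 [-22.75 -23.79  -0.3 ]
```

Emit:
move_arm --commands '[[[-6,-6,0],0,42],[[-12,-13,0],0,42],[[-12,-13,0],0,42],[[-12,-13,0],0,42],[[-12,-13,0],0,42]]'

```text
clock: 17.42
ee_pos: [0.5, 0.0888, 0.1039]
orientation: [[0.994, 0.109, -0.005], [0.109, -0.994, 0.001], [-0.005, -0.002, -1.0]]
force: [-0.5, -0.0, -2.1]
gripper_width: 0.0542
finger_force: 10.0
```

Emit:
move_arm --commands '[[[-10.5,-10.8,0],0,42],[[-10.5,-10.8,0],0,42],[[-10.5,-10.8,0],0,42],[[-10.5,-10.8,0],0,42],[[-10.5,-10.8,0],0,42]]'

```text
clock: 17.83
ee_pos: [0.3854, 0.1841, 0.1048]
orientation: [[0.994, 0.11, -0.002], [0.11, -0.994, 0.001], [-0.002, -0.001, -1.0]]
force: [-0.1, -0.0, -0.2]
gripper_width: 0.0546
finger_force: 10.0
```

Emit:
move_arm --commands '[[[0,0,0],0,42],[[0,0,0],0,42],[[0,0,0],0,42],[[0,0,0],0,42]]'

```text
clock: 18.17
ee_pos: [0.39, 0.1812, 0.1056]
orientation: [[0.994, 0.105, 0.0], [0.105, -0.994, -0.0], [0.0, 0.0, -1.0]]
force: [-0.5, -0.0, -0.7]
gripper_width: 0.0543
finger_force: 10.0
```

```bash
python3 - <<'E'
from h import *
s=ctrl.get_state();print(s["ee_pos"],s["gripper_width"],towards((.391,.181)))
E
```

```text
[0.39004974 0.18120665 0.10555696] 0.054346895254950456 [0.09 0.03 0.  ]
```

Emit:
move_arm --commands '[[[0.1,0,3],0,42],[[0.1,0,6],0,42],[[0.1,0,7.5],0,42],[[0.1,0,8.2],0,42],[[0.1,0,8.5],0,42]]'

```text
clock: 18.58
ee_pos: [0.3895, 0.1811, 0.0191]
orientation: [[0.994, 0.106, -0.003], [0.106, -0.994, -0.001], [-0.003, 0.001, -1.0]]
force: [-2.0, -1.2, 4.5]
gripper_width: 0.0541
finger_force: 10.0
```

Emit:
move_arm --commands '[[[0,0,0.2],0,42],[[0,0,0.3],0,42],[[0,0,0.3],0,42],[[0,0,0.3],0,65],[[0,0,0.3],0,80]]'

```text
clock: 19.0
ee_pos: [0.3915, 0.1823, 0.0187]
orientation: [[0.994, 0.107, 0.002], [0.107, -0.994, 0.001], [0.002, -0.0, -1.0]]
force: [-0.1, 0.6, 0.5]
gripper_width: 0.063
finger_force: 0.0
```

Emit:
move_arm --commands '[[[0,0,0],0,87],[[0,0,0],0,87],[[0,0,-3],0,87],[[0,0,-6],0,87],[[0,0,-10],0,87]]'

```text
clock: 19.42
ee_pos: [0.3882, 0.1813, 0.1164]
orientation: [[0.994, 0.107, -0.005], [0.107, -0.994, -0.002], [-0.005, 0.001, -1.0]]
force: [0.6, -0.6, -0.0]
gripper_width: 0.0811
finger_force: 0.0
```

Emit:
move_arm --commands '[[[5,15,-6],0,87],[[5,15,-6],0,87],[[5,15,-6],0,87],[[5,15,-6],0,87],[[5,15,-6],0,87]]'

```text
clock: 19.83
ee_pos: [0.4596, 0.033, 0.1812]
orientation: [[0.995, 0.103, 0.006], [0.103, -0.995, -0.003], [0.006, 0.003, -1.0]]
force: [1.2, 0.1, -0.3]
gripper_width: 0.0809
finger_force: 0.0
```

```bash
python3 - <<'E'
from h import *
c=ctrl.capture("wrist");p=c["pixels"];t=ctrl.capture("top")["pixels"]
cv2.imwrite("pics/f.png",np.vstack([cv2.resize(p,(480,300)),cv2.resize(t[120:310,160:460],(480,300),interpolation=cv2.INTER_CUBIC)]))
c=ctrl.capture("top")
H=dict(red=.024,green=.026,yellow=.028);M=masks(t);
for k in H:
    m=M[k];m[:,:170]=0;m[:,245:]=0;m[:120]=0;m[300:]=0
    for b in blobs(m)[:1]: print(k,np.round(b,1),ray(c,b,H[k]))
E
```

```text
red [205.7 168.8  97. ] [0.61717857 0.20844666]
```

View pics/f.png

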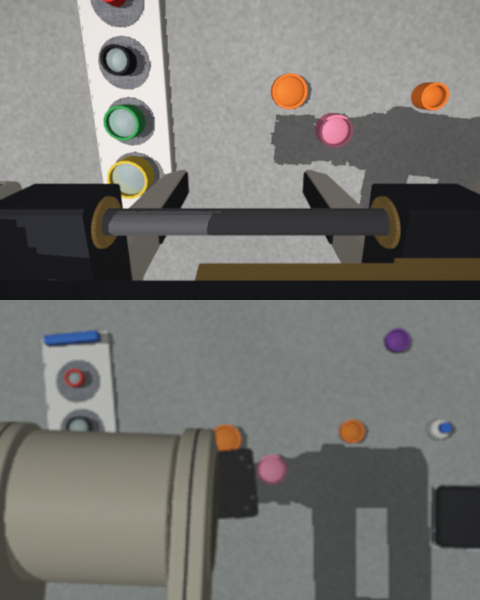

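All four stand on the tray, with yellow at (129,180) partly hidden. I'll move the arm clear for a numeric check from the top camera.

Emit:
move_arm --commands '[[[0,20,0],0,87],[[0,20,0],0,87],[[0,20,0],0,87],[[0,20,0],0,87],[[0,20,0],0,87]]'

```text
clock: 20.4
ee_pos: [0.4769, -0.161, 0.1764]
orientation: [[0.994, 0.109, -0.001], [0.109, -0.994, 0.001], [-0.001, -0.001, -1.0]]
force: [-0.2, 0.4, 0.9]
gripper_width: 0.0811
finger_force: 0.0
```

Emit:
move_arm --commands '[[[0,15,-2],0,87],[[0,15,-2],0,87],[[0,15,-2],0,87],[[0,15,-2],0,87],[[0,15,-2],0,87]]'

```text
clock: 20.82
ee_pos: [0.4936, -0.3125, 0.197]
orientation: [[0.994, 0.105, -0.001], [0.105, -0.994, -0.001], [-0.001, 0.001, -1.0]]
force: [1.9, 1.2, -0.4]
gripper_width: 0.0807
finger_force: 0.0
```

```bash
python3 - <<'E'
from h import *
c=ctrl.capture("top");t=c["pixels"];M=masks(t);M["black"]=t.max(2)<60
H=dict(red=.024,black=.026,green=.028,yellow=.028)
for k in H:
    m=M[k];m[:,:190]=0;m[:,230:]=0;m[:152]=0;m[285:]=0
    for b in blobs(m)[:1]: print(k,np.round(b,1),ray(c,b,H[k]).round(4))
E
```

```text
red [205.7 168.8  97. ] [0.6172 0.2084]
black [214.  201.5  72.5] [0.5398 0.1866]
green [210.4 233.4 302.5] [0.4656 0.1925]
yellow [213.1 266.1 446. ] [0.3906 0.1845]
```

All are centred within about 3 mm. The black reading is skewed by shadow, but the wrist view already confirmed that one.

Emit:
move_arm --commands '[[[0,0,0],0,87],[[0,0,0],0,87],[[0,0,0],0,87]]'

```text
clock: 21.12
ee_pos: [0.4936, -0.3077, 0.1969]
orientation: [[0.994, 0.109, -0.001], [0.109, -0.994, 0.001], [-0.001, -0.001, -1.0]]
force: [0.2, -0.7, 0.2]
gripper_width: 0.081
finger_force: 0.0
```

```bash
python3 -c "
from station import ctrl
print(ctrl.job_done())"
```

```text
the job is handed in; nothing more can be done
None
```

I set the four lenses on the pads in size order, from red next to the blue block through black and green to yellow at the far end, and handed the job in at about 21 s; no verdict came back, but the camera checks put each within about 5 mm of its pad centre.

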